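# Run the spice grinder by its bayonet lid, short of the lock

## Task

Put the loose lid with the orange grip bar onto the spice grinder: set it down into the collar with the bar in line with the white marks, until it sits fully home. Then turn it clockwise (seen from above) until the bar points at the green marks, halfway to the red ones, without ever turning it on into the lock at red, and finish while still gripping the lid there, because it springs back when let go. Leave everything else on the table where it stands.

Things in the scene. Friction and masses are not known exactly. Their poses are not given: they have to be found in the camera images.
- lid: Loose black lid, 140 g, disc 92 mm across, upright on the table at start. Origin: centre of its plug's underside, z up. Plug 71 mm across, 16 mm tall, bottom edge bevelled; the disc lies 16 to 22 mm above the origin. Two lugs, 10 mm wide, 5 mm high, stick out of the plug's bottom along +x and -x to 42 mm from the axis. The lid is the same after half a turn.
- lid_bar (a point): Middle of the lid's orange grip bar, 37 mm above the lid's origin. The bar lies along the lid's x axis: 58 mm long, 14 mm wide (y), 22 to 52 mm above the lid's origin. White stripes on the disc continue it at both ends.
- grinder: Fixed round spice grinder, 140 mm across at the foot, 124 mm at the top, 120 mm tall. Origin: centre of its underside, z up. Fully home, the lid's origin is 106 mm above it (14 mm below the collar's top), resting on the switch ring, the disc 2 mm above the collar. Marks on the rim: white along +x and -x, green 45 and red 90 degrees clockwise of white, seen from above.
- collar (a point): Centre of the collar's top, 120 mm above the grinder's origin. Opening 76 mm, with slots 17 mm wide along the grinder's +x and -x, reaching 46 mm from the axis, for the lid's lugs (lid x along grinder x, either way round). Turned, the lugs run under lips with 3 mm of height to spare. A spring catch meets them at about 65 degrees and snaps behind them near 90 (the lock).
- switch_ring (a joint): Turn of the spring-loaded ring inside the grinder which the lid's lugs carry along: 0 at the white marks, positive clockwise seen from above, 1.5 at its stop (rad). The lugs have about 5 degrees of play in it each way, so it reads up to 0.09 less than the lid's own turn. Its spring drives the lid back towards 0, with about 0.15 N m at the green marks.
- tray_left: Closed foil meal tray with a paper lid, 172 x 226 mm, 45 mm tall, full (0.6 kg), loose; a bystander on the left. Origin: centre of its underside.
- tray_right: A like tray on the right; bystander. Origin: centre of its underside.
- spice_jar: Amber glass jar with a green cap, 52 mm in diameter, 95 mm tall, loose bystander. Origin: centre of its underside.
- steel_cup: Open steel cup, 72 mm in diameter at the rim, 80 mm tall, loose bystander. Origin: centre of its underside.
- spoon: Steel spoon, 240 mm long, lying on the table, loose bystander. Origin: under its middle.
- tape_tin: Blue tin, 90 x 60 x 30 mm, loose bystander. Origin: centre of its underside.
Things that resemble listed ones, but are neither listed nor needed, are in the scene too. What is shaped like the lid but pink, purple or yellow is not meant.

How it is judged:
By the outcome, as a careful person would: the job done as asked, in the order asked, and still so for the second after the job is handed in, while the arm keeps its last pose, push and grip.
It also fails if it takes over 48 s, if anything falls off the work surface, if the arm or the gripper's body presses on something with over 40 N, if the wrist force passes 120 N, or if a joint passes its speed limit or range.

## Robot

A 6-joint arm with a two-finger parallel gripper is mounted at the origin on the work surface. World frame = base frame: x ahead of the robot, y to its left, z up, the work surface at z = 0. Lengths are in mm, angles in rad, forces in N, time in s.
With the tool pointing down it reaches from about 300 to 775 mm from the base axis. Payload 14.6 kg.
Tool frame: the origin (TCP) lies at the very end of the fingers, on their centre line; the grasp point (between the pads) lies manip.grip_depth behind it (manip.grip_depth is the distance from the TCP to the grasp point, in mm); x points along the fingers, z is the direction in which the jaws open and shut, and the axes are right-handed (so a half turn about x gives the same grasp; the last joint's range is limited). The gripper opens to 94 mm and grips with 3 to 60 N. Pads are 16 mm wide; open, the fingers measure 119 mm over their backs; the gripper's body (75 mm by 177 mm) begins 78 mm behind the grasp point.
Start: joints at [-0.067, 0.3, 1.521, -0, 1.321, -0.067], TCP at [549.99, -0.002, 205.446] pointing down, gripper open.
Joint ranges: [-3.03, 3.03], [-0.79, 2.21], [0.23, 2.52], [-1.04, 4.18], [0, 3.07], [-2.55, 2.55]. Speed limits (rad/s): [2.22, 2.22, 2.57, 3.14, 3.14, 3.14].

## Interface

Orientations are given as [roll, pitch, yaw] about the fixed x, y, z axes, in that order (R = Rz(yaw) Ry(pitch) Rx(roll)).
In Python, from cell import manip gives the robot as it stands.
- The arm moves only by the tool step_arm, never from a script. Its argument "commands" is one flat list of numbers, 7 for each row, row after row: the shift along the tool's x, y, z in m, then the turn, a rotation vector about the tool's x, y, z in degrees, then the finger opening in m, from 0 to 0.094. A call has 1 to 5 rows; each row shifts and turns the commanded pose from where the row before left it, along the tool's axes as they then stand; what a row does not reach is not made up. A row lasts 1/8 s, in which the tool goes at most 62.5 mm and 10.7 degrees, less where a joint would pass 70% of its speed; a pose out of reach is approached as far as the arm can. A call with a gripper value outside its range is refused whole. The fingers move at their own pace and stop on an object; "squeeze" is the grip in N (left out, the last holds). Time passes only in rows, so rows that do not move let the fingers close. It gives the time, the measured TCP pose, the force and the opening at its end, in the units of the state.
- manip.read_state(): the state, without advancing time (a new reading comes with each control period).
- manip.camera(name): name is "scene" or "side" or "wrist"; returns the picture (420x560x3 uint8, red, green, blue); there is no depth.
- manip.camera_model(name): a dict with "intrinsics" (3x3 intrinsics, pixels), "origin" and "orientation" of the camera in the world; the wrist camera has in their place "tool_from_camera" (4x4, takes a point from camera to tool coordinates, whose origin is the TCP and whose axes are the tool frame's). Camera axes: x right, y up, looking along -z (the intrinsics and any distortion apply to the point x, -y, -z); pixel columns grow to the right and rows downward; lengths in mm; the calibration is good to about 2 mm. A picture is of the moment at which its call begins: read the wrist's pose just before it. camera_model takes no time and is no camera call.
- manip.sign_off(): hands the job in, once; it reports no verdict.
Trained networks look in the newest picture that a camera, given by its name, has taken for a name from the list of things; names that differ only in an ending like _2 or _b are one class to them, and where a whole thing is asked for, a point or a joint stands for the part that bears it (a point fixed in the world has none). Each returns a list of dicts, best first, with "score" (0 to 1); they miss things now and then, are a little off and sometimes report something else, mostly with a low value. They report only what shows in the picture. A call takes as long as a camera call. They do not tell look-alikes from the thing itself.
- manip.find_in(thing, camera): "centre" ([row, column] in pixels, amid what is visible of it).
- manip.outline_of(thing, camera): "pixels" (420x560 bool, what is visible of it) and "centre" ([row, column] in pixels, amid what is visible of it).
The state is a dict: "clock": time; "joints": joint angles; "qd": joint speeds; "effort": joint torques, N m; "eef_pos": TCP position; "eef_rot": TCP orientation; "wrist_force": force on the tool from outside, world axes, zero at the start; "moment": the same for the moment, N m; "finger_gap": finger opening in mm.
Only numpy, scipy, OpenCV 4.12 (cv2) and the standard library are available. Lean on these libraries where they do the work, as an engineer would, in place of code of your own. Each camera call takes 0.05 s, during which the arm holds its last target. There are 200 camera calls.

## Working session

There is one attempt and no reset: what is moved stays moved. The work goes in short steps, Python scripts to look and compute and a tool call to move; the robot and the scene stay as the last step left them, time stands still between calls to the robot, and variables do not carry over. Pictures are saved under pics/ and viewed, about 8 in all and at most 12, crops included, and the job is handed in when it is done.

Besides the shell and the picture viewer there is one more tool, called after "Request:" as name(argument=value, ...), one argument or row to a line, values as JSON. step_arm: Moves the arm, as the interface text tells. Its arguments: {"type":"object","properties":{"commands":{"type":"array"},"squeeze":{"type":"number"}},"required":["commands"]}

```bash
mkdir -p pics; ls
cat > h.py <<'E'
import numpy as np, cv2
from scipy.spatial.transform import Rotation as R
from cell import manip
def cam(name, st=None):
    m=manip.camera_model(name); K=np.array(m["intrinsics"])
    if name=="wrist":
        st=st or manip.read_state()
        T=np.eye(4);T[:3,:3]=R.from_euler('xyz',st["eef_rot"]).as_matrix();T[:3,3]=st["eef_pos"]
        T=T@np.array(m["tool_from_camera"]);return K,T[:3,:3],T[:3,3],m
    O=np.array(m["orientation"]);O=O if O.shape==(3,3) else R.from_euler('xyz',O).as_matrix()
    return K,O,np.array(m["origin"]),m
def dist(m):
    for k in m:
        if 'dist' in k: return np.array(m[k],float)
    return None
def back(c,rc,z):
    K,O,o,m=c
    u=cv2.undistortPoints(np.array([[[rc[1],rc[0]]]],float),K,dist(m))[0,0]
    d=O@np.array([u[0],-u[1],-1]);return o+d*(z-o[2])/d[2]
def proj(c,P):
    K,O,o,m=c
    p=(np.atleast_2d(P)-o)@O; p=p*[1,-1,-1]
    return cv2.projectPoints(p,np.zeros(3),np.zeros(3),K,dist(m))[0][:,0,::-1]
E
python3 - <<'E'
from h import *
st=manip.read_state();print(st); print(manip.grip_depth)
for n in("scene","side","wrist"):
    im=manip.camera(n);cv2.imwrite(f"pics/{n}0.png",im[...,::-1]); c=cam(n,st);print(n,manip.camera_model(n))
    for t,z in(("lid",16),("lid_bar",37),("grinder",60),("collar",120)):
        for d in manip.find_in(t,n)[:4]: print(t,round(d["score"],2),np.round(d["centre"]),np.round(back(c,d["centre"],z)))
a=cv2.imread("pics/scene0.png");b=cv2.imread("pics/side0.png")
E
```

```text
pics
{'clock': 0.0, 'joints': array([-6.65998936e-02,  3.00464632e-01,  1.52160122e+00, -7.91367554e-06,
        1.32070544e+00, -6.65837035e-02]), 'qd': array([-0.0001918 , -0.00025456,  0.00039927, -0.00104036, -0.00079804,
       -0.00046966]), 'effort': array([-1.53750298e-03, -5.31805658e+01, -3.52735734e+01,  7.07558286e-02,
        2.43994006e-02, -4.79655944e-05]), 'eef_pos': array([5.49726856e+02, 1.32636647e-02, 2.04881363e+02]), 'eef_rot': array([3.08151228, 1.56961766, 3.08149805]), 'wrist_force': array([-0.95961618,  0.22517011,  1.10463864]), 'moment': array([-0.02114094, -0.00035991,  0.00141091]), 'finger_gap': 93.7267342917945}
18.8
scene {'intrinsics': array([[507.81915333,   0.        , 276.46802015],
       [  0.        , 507.81915333, 206.72845606],
       [  0.        ,   0.        ,   1.        ]]), 'origin': array([1078.71388952,  962.65831096,  972.04246742]), 'orientation': array([ 0.89279919, -0.00617148,  2.62586005])}
lid 0.93 [237. 359.] [352. 162.  16.]
lid 0.88 [227. 291.] [497.  32.  16.]
lid 0.85 [259. 274.] [605. 123.  16.]
lid 0.64 [254. 325.] [473
[... 1220 characters left out ...]
486669e-01,
        -1.78719863e+02],
       [-2.53754138e-04,  9.57486647e-01,  2.88477481e-01,
         8.33384770e+01],
       [ 9.99999942e-01,  3.09106201e-04, -1.46323158e-04,
         4.35656009e-01],
       [ 0.00000000e+00,  0.00000000e+00,  0.00000000e+00,
         1.00000000e+00]])}
lid 0.98 [155. 240.] [502.  46.  16.]
lid 0.84 [ 38. 100.] [353. 173.  16.]
lid 0.79 [ 87. 328.] [606. 123.  16.]
lid 0.66 [ 40. 210.] [474. 171.  16.]
lid_bar 0.87 [ 85. 331.] [606. 123.  37.]
lid_bar 0.78 [156. 239.] [504.  47.  37.]
lid_bar 0.71 [ 42. 213.] [481. 164.  37.]
lid_bar 0.69 [ 43. 100.] [364. 163.  37.]
grinder 0.87 [296. 253.] [ 518. -123.   60.]
collar 0.93 [292. 250.] [520. -80. 120.]
```

Run:
```python
import cv2,numpy as np
s=cv2.imread("pics/scene0.png")[140:330,180:440];w=cv2.imread("pics/wrist0.png")
cv2.imwrite("pics/c1.png",cv2.resize(s,(800,585),interpolation=cv2.INTER_CUBIC))
cv2.imwrite("pics/c2.png",cv2.resize(w,(800,600),interpolation=cv2.INTER_CUBIC))
```

```text
(no output)
```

View pics/c1.png

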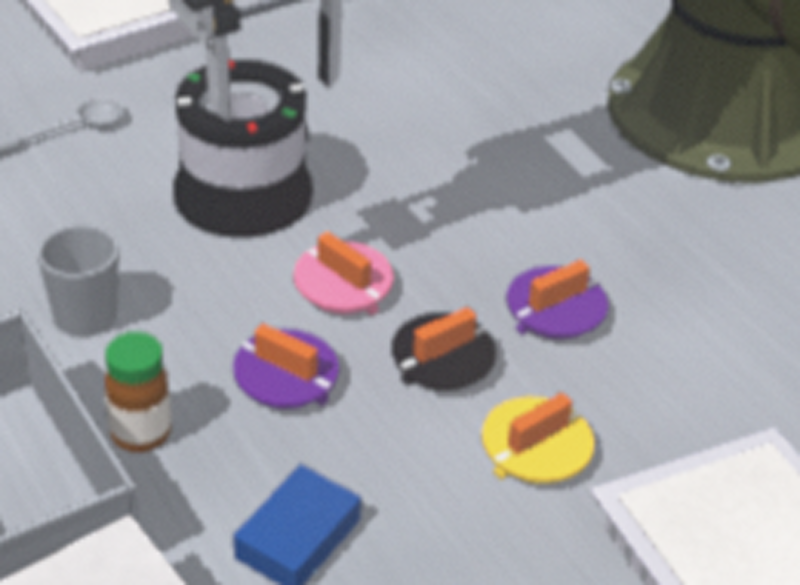

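View pics/c2.png

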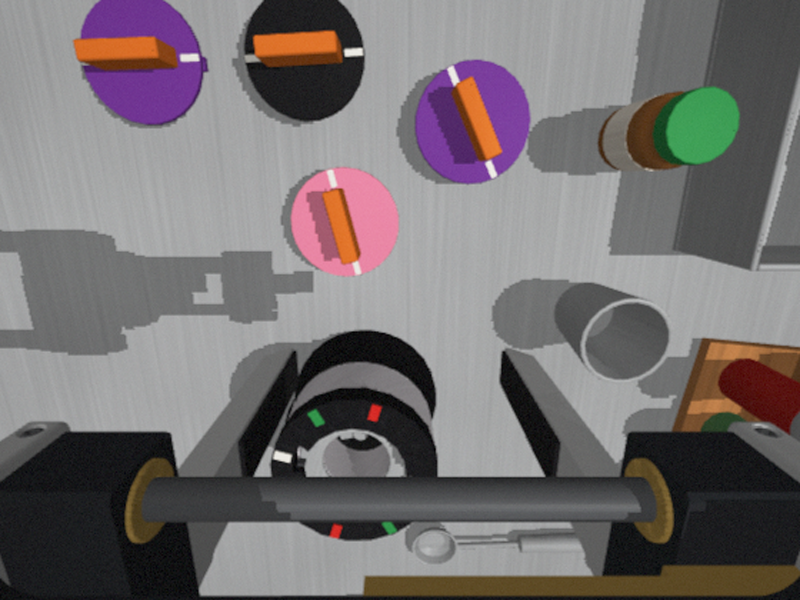

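Run:
```python
from h import *
st=manip.read_state();M=R.from_euler('xyz',st["eef_rot"]).as_matrix();print("tool axes cols\n",M.round(3))
c=cam("wrist",st);f=lambda x,y,z:back(c,(y*.7,x*.7),z).round(0)
print("white",f(283,457,120),"green",f(317,418,120),f(390,527,120),"red",f(375,412,120),f(336,531,120))
print("bar ends top",f(256,42,52),f(340,38,52)," stripe",f(352,52,22),f(252,58,22))
```

```text
tool axes cols
 [[ 0. -0.  1.]
 [-0.  1.  0.]
 [-1. -0.  0.]]
white [ 466. -114.  120.] green [492. -82. 120.] [ 544. -178.  120.] red [534. -77. 120.] [ 502. -182.  120.]
bar ends top [452. 172.  52.] [510. 174.  52.]  stripe [515. 173.  22.] [439. 169.  22.]
```

Request:
step_arm(
  commands=[-0.005,-0.053,-0.007,0,0,0,0.094,-0.005,-0.053,-0.007,0,0,0,0.094,-0.005,-0.052,-0.007,0,0,0,0.094,0,0,0,-10,0,0,0.094,0,0,0,-10,0,0,0.094],
)

```text
clock: 1.38
eef_pos: [528.8, -158.7, 220.4]
eef_rot: [0.876, 1.571, 1.23]
wrist_force: [-0.1, 0.0, 0.2]
finger_gap: 94.0
```

Request:
step_arm(
  commands=[0,0,0,0,0,0,0.094],
)

```text
clock: 1.5
eef_pos: [529.0, -158.1, 220.5]
eef_rot: [-1.025, 1.571, -0.678]
wrist_force: [-0.3, -1.7, -0.3]
finger_gap: 94.1
```

Run:
```python
from h import *
st=manip.read_state();im=manip.camera("wrist");cv2.imwrite("pics/w1.png",im[...,::-1]);print(st["clock"],st["eef_pos"],np.degrees(st["eef_rot"]),st["qd"].round(3))
import pickle;pickle.dump(st,open("st1.pkl","wb"))
c=cam("wrist",st)
for t,z in(("grinder",60),("collar",120)):
    for d in manip.find_in(t,"wrist")[:2]: print(t,round(d["score"],2),np.round(d["centre"]),np.round(back(c,d["centre"],z)))
a=cv2.resize(im[60:340,130:430][...,::-1],(640,600),interpolation=cv2.INTER_CUBIC);cv2.imwrite("pics/c3.png",a)
h=cv2.cvtColor(im,cv2.COLOR_RGB2HSV)
def blobs(name,m):
    n,l,s,ce=cv2.connectedComponentsWithStats(m.astype(np.uint8))
    for i in range(1,n):
        if s[i,4]>25: print(name,s[i,4],ce[i][::-1].round(1),back(c,ce[i][::-1],120).round(1))
H,S,V=h[...,0],h[...,1],h[...,2]
blobs("red",((H<8)|(H>172))&(S>150)&(V>80));blobs("green",(H>50)&(H<80)&(S>120)&(V>60));blobs("white",(S<30)&(V>215))
```

```text
1.5 [ 528.97940738 -158.101716    220.45634679] [-58.75532955  89.99870562 -38.82907189] [ 0.005  0.     0.001  0.001 -0.002  0.103]
grinder 0.91 [179. 276.] [ 519. -139.   60.]
collar 0.6 [175. 276.] [ 514. -126.  120.]
red 132 [132.4 313.6] [533.2 -76.8 120. ]
red 100 [223.  245.1] [ 501.4 -181.   120. ]
red 417 [234.  545.3] [789.7 -89.1 120. ]
green 136 [120.5 268.9] [491.4 -80.8 120. ]
green 102 [232.8 285.4] [ 542.8 -177.1  120. ]
white 39 [ 13. 437.] [593.   45.5 120. ]
white 48 [ 52.  315.4] [510.1 -15.1 120. ]
white 65 [212.7 322.1] [ 569.5 -144.9  120. ]
white 4338 [390.6 192.3] [ 507.6 -405.5  120. ]
```

View pics/c3.png

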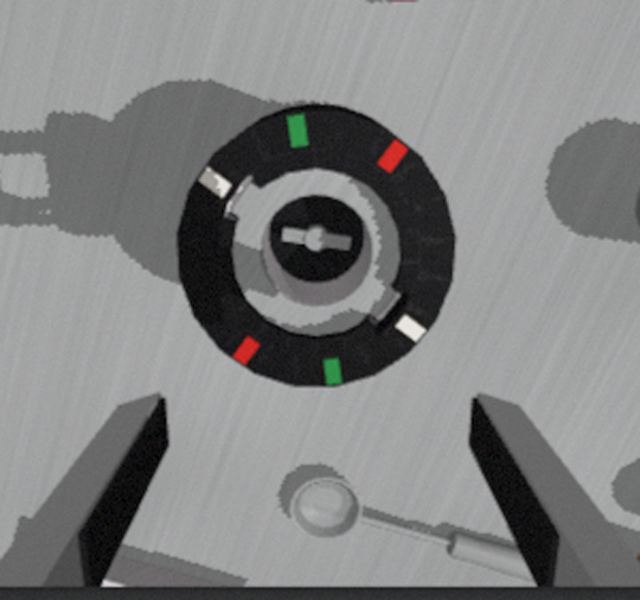

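Request:
step_arm(
  commands=[0,0,0,-10.6,0,0,0.094,0,0,0,-10.6,0,0,0.094,0,0,0,-10.6,0,0,0.094,0,0,0,-10.6,0,0,0.094,0,0,0,-10.6,0,0,0.094],
)

```text
clock: 2.28
eef_pos: [529.0, -157.8, 220.4]
eef_rot: [-1.181, 1.571, 0.096]
wrist_force: [-0.4, -0.6, 0.5]
finger_gap: 94.1
```

Request:
step_arm(
  commands=[0,-0.01,0.024,0,0,0,0.07,0,0,0,0,0,0,0.06,0,0,0,0,0,0,0.06],
)

```text
clock: 2.65
eef_pos: [545.3, -138.2, 220.3]
eef_rot: [2.157, 1.571, -2.853]
wrist_force: [0.0, -0.8, -0.3]
finger_gap: 67.4
```

```bash
cat > g.py <<'E'
from h import *
def look(c,im,z):
    h=cv2.cvtColor(im,cv2.COLOR_RGB2HSV);H,S,V=h[...,0].astype(int),h[...,1],h[...,2]
    for name,m in(("red",((H<5)|(H>172))&(S>150)&(V>80)),("green",(H>50)&(H<80)&(S>120)&(V>60)),("white",(S<40)&(V>205)),("orange",(H>=6)&(H<18)&(S>150)&(V>140))):
        n,l,s,ce=cv2.connectedComponentsWithStats(m.astype(np.uint8))
        for i in range(1,n):
            if 25<s[i,4]<1500: print(name,s[i,4],ce[i][::-1].round(1),back(c,ce[i][::-1],z).round(1))
def snap(name,z):
    st=manip.read_state();im=manip.camera("wrist");cv2.imwrite(f"pics/{name}.png",im[...,::-1]);
    print(st["clock"],st["eef_pos"].round(1),"yaw",np.degrees(st["eef_rot"][2]-st["eef_rot"][0])%360,np.abs(st["qd"]).max().round(3),st["finger_gap"])
    c=cam("wrist",st);look(c,im,z);return c,im
E
python3 -c "
from g import *
snap('w2',120)"
```

```text
2.65 [ 545.3 -138.2  220.3] yaw 72.93931128466505 0.009 67.35714940620304
red 111 [182.5 223.6] [ 501.4 -181.2  120. ]
red 123 [182.  337.6] [533.  -76.9 120. ]
red 483 [385.6 364.9] [ 782.7 -104.6  120. ]
green 126 [140.7 322.7] [491.7 -80.7 120. ]
green 104 [220.4 241.9] [ 542.8 -177.   120. ]
green 749 [288.3 528.9] [705.  91. 120.]
white 35 [ 91.7 523.9] [502.9  98.7 120. ]
white 43 [131.6 386. ] [500.7 -23.6 120. ]
white 30 [157.2 515.5] [558.9  87.5 120. ]
white 30 [197.5 463.5] [583.8  36.4 120. ]
white 65 [235.9 280.5] [ 569.8 -145.1  120. ]
orange 775 [ 51.7 540.9] [474.8 114.5 120. ]
orange 637 [114.3 425.3] [496.3  13.  120. ]
orange 512 [182.  504.7] [579.9  75.9 120. ]
orange 220 [377.  303.8] [ 748.9 -171.   120. ]
orange 160 [374.1 340.3] [ 757.3 -128.7  120. ]
orange 220 [381.9 269.1] [ 743.8 -212.5  120. ]
orange 213 [387.  234.9] [ 739.2 -254.1  120. ]
orange 90 [392.4 203.5] [ 735.8 -293.1  120. ]
```

Request:
step_arm(
  commands=[0,0.021,0.0477,0,0,0,0.06,0,0.021,0.0477,0,0,0,0.06,0,0.021,0.0477,0,0,0,0.06,0,0.021,0.0477,0,0,0,0.06,0,0.021,0.0477,0,0,0,0.06],
)

```text
clock: 3.32
eef_pos: [514.4, 121.8, 220.7]
eef_rot: [-1.323, 1.57, -0.05]
wrist_force: [0.2, -1.1, -0.9]
finger_gap: 59.9
```

Request:
step_arm(
  commands=[0,0.02,0.0477,0,0,0,0.06,0.035,0,0,-10,0,0,0.06,0.035,0,0,-10,0,0,0.06,0,0,0,0,0,0,0.05,0,0,0,0,0,0,0.05],
)

```text
clock: 3.95
eef_pos: [510.4, 172.0, 152.0]
eef_rot: [-1.371, 1.569, 0.248]
wrist_force: [0.3, 0.3, 0.2]
finger_gap: 50.0
```

```bash
python3 -c "
from g import *
c,im=snap('w3',52)
cv2.imwrite('pics/c4.png',cv2.resize(im[60:340,130:430][...,::-1],(640,600),interpolation=cv2.INTER_CUBIC))
look(c,im,22)"
```

```text
3.95 [510.4 172.  152. ] yaw 92.72347944799593 0.013 50.037061805217235
green 29 [401.6 218.3] [755.5 108.2  52. ]
white 61 [ 84.1 283.7] [394.  169.4  52. ]
white 64 [173.  497.8] [462.  375.9  52. ]
white 78 [185.5 494.3] [474.1 375.7  52. ]
white 57 [186.5 196. ] [488.5  90.2  52. ]
white 41 [207.4 398.5] [500.1 287.6  52. ]
white 41 [271.6 264. ] [576.3 158.3  52. ]
orange 845 [ 33.1 285.4] [354.8 168.8  52. ]
orange 814 [174.7 412.5] [467.5 295.5  52. ]
orange 830 [178.3 281.5] [476.7 171.6  52. ]
orange 754 [199.5 150.9] [503.6  46.   52. ]
orange 236 [291.4 244.5] [600.9 138.1  52. ]
green 29 [401.6 218.3] [790.9 101.9  22. ]
white 61 [ 84.1 283.7] [390.6 169.7  22. ]
white 64 [173.  497.8] [465.9 398.5  22. ]
white 78 [185.5 494.3] [479.3 398.2  22. ]
white 57 [186.5 196. ] [495.2  81.9  22. ]
white 41 [207.4 398.5] [508.  300.6  22. ]
white 41 [271.6 264. ] [592.5 157.4  22. ]
orange 845 [ 33.1 285.4] [347.2 169.1  22. ]
orange 814 [174.7 412.5] [471.9 309.4  22. ]
orange 830 [178.3 281.5] [482.2 172.2  22. ]
orange 754 [199.5 150.9] [511.9  32.9  22. ]
orange 236 [291.4 244.5] [619.7 135.1  22. ]
```

View pics/c4.png

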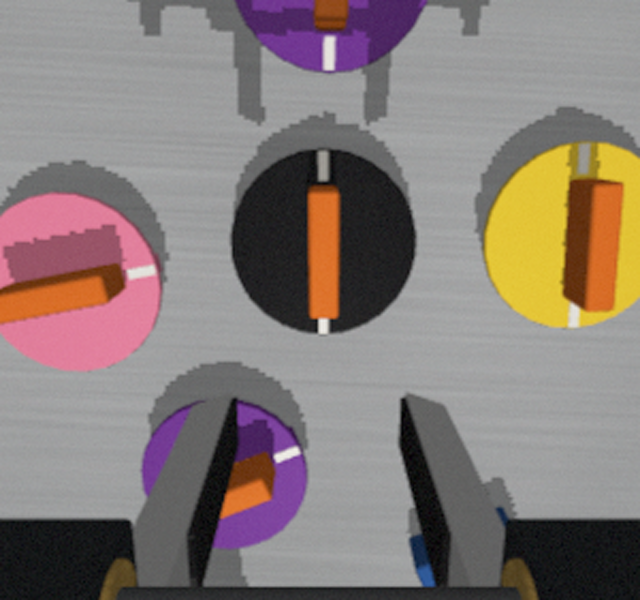

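Run:
```python
from h import *
from scipy.optimize import least_squares
st=manip.read_state();c=cam("wrist",st);im=cv2.imread("pics/w3.png")[...,::-1]
h=cv2.cvtColor(np.ascontiguousarray(im),cv2.COLOR_RGB2HSV);V=h[...,2]
m=(V<60).astype(np.uint8)
n,l,s,ce=cv2.connectedComponentsWithStats(m)
i=min(range(1,n),key=lambda i:np.hypot(*(ce[i]-[281,172]))+(1e3 if s[i,4]<2000 else 0));print(s[i],ce[i])
cs,_=cv2.findContours((l==i).astype(np.uint8),cv2.RETR_EXTERNAL,cv2.CHAIN_APPROX_NONE)
p=max(cs,key=len)[:,0];P=np.array([back(c,(y,x),22)[:2] for x,y in p])
f=least_squares(lambda q:np.hypot(P[:,0]-q[0],P[:,1]-q[1])-q[2],[480,172,46],loss='soft_l1');print("disc",f.x.round(2))
H,S=h[...,0],h[...,1]
o=((H>=6)&(H<18)&(S>150)&(V>175)).astype(np.uint8);n,l,s,ce=cv2.connectedComponentsWithStats(o)
i=min(range(1,n),key=lambda i:np.hypot(*(ce[i]-[281,178]))+(1e3 if s[i,4]<200 else 0))
yx=np.argwhere(l==i);Q=np.array([back(c,a,52)[:2] for a in yx])
r=cv2.minAreaRect(Q.astype(np.float32));print(r)
w,v=np.linalg.eigh(np.cov(Q.T));a=v[:,1];print("bar",Q.mean(0),np.degrees(np.arctan2(a[1],a[0]))%180)
M=R.from_euler('xyz',st["eef_rot"]).as_matrix();print(M.round(3)); print("bar centre in tool",(M.T@(np.array([*Q.mean(0),25])-st["eef_pos"])).round(1))
```

```text
[ 239  130   86   85 4645] [281.0467169  171.19461787]
disc [477.83 171.59  43.17]
((478.43646240234375, 171.3319549560547), (55.9498176574707, 11.461666107177734), 3.2100820541381836)
bar [477.05891968 171.48262966] 3.5863509058770546
[[ 0.002 -0.999 -0.048]
 [ 0.001 -0.048  0.999]
 [-1.    -0.002  0.   ]]
bar centre in tool [127.1  33.7   0.9]
```

Request:
step_arm(
  commands=[0.02,0.032,0.001,-0.6,0,0,0.05,0.045,0,0,0,0,0,0.05,0.04,0,0,0,0,0,0.05,0.02,0,0,0,0,0,0.05,0,0,0,0,0,0,0.05],
)

```text
clock: 4.62
eef_pos: [477.8, 171.5, 25.6]
eef_rot: [1.794, 1.57, -2.858]
wrist_force: [-0.1, 0.1, 0.4]
finger_gap: 50.2
```

Request:
step_arm(
  commands=[0,0,0,0,0,0,0.03,0,0,0,0,0,0,0.01,0,0,0,0,0,0,0.0,0,0,0,0,0,0,0.0,0,0,0,0,0,0,0.0],
  squeeze=40,
)

```text
clock: 5.25
eef_pos: [477.9, 171.7, 25.8]
eef_rot: [-1.191, 1.57, 0.443]
wrist_force: [-1.9, -0.5, 5.0]
finger_gap: 13.6
```

Request:
step_arm(
  commands=[-0.06,0,0,0,0,0,0,-0.06,0,0,0,0,0,0,-0.055,0,0,0,0,0,0,0,0,0,10.3,0,0,0,0,0,0,10.3,0,0,0],
  squeeze=50,
)

```text
clock: 5.88
eef_pos: [477.6, 171.6, 200.8]
eef_rot: [-1.152, 1.57, 0.116]
wrist_force: [0.0, -0.6, -2.0]
finger_gap: 14.0
```

Request:
step_arm(
  commands=[0,-0.025,-0.055,0,0,0,0,0,-0.025,-0.055,0,0,0,0,0,-0.025,-0.055,0,0,0,0,0,-0.025,-0.055,0,0,0,0,0,-0.015,-0.033,0,0,0,0],
)

```text
clock: 6.5
eef_pos: [513.4, -106.6, 200.1]
eef_rot: [1.954, 1.57, -3.057]
wrist_force: [0.6, -0.5, -1.5]
finger_gap: 13.7
```

Request:
step_arm(
  commands=[0,-0.01,-0.023,0,0,0,0,0,0,0,0,0,0,0,0,0,0,0,0,0,0],
)

```text
clock: 6.88
eef_pos: [516.4, -128.3, 200.2]
eef_rot: [1.369, 1.57, 2.643]
wrist_force: [-0.3, 0.2, -1.4]
finger_gap: 13.8
```

```bash
cat > s.py <<'E'
from h import *
st=manip.read_state();M=R.from_euler('xyz',st["eef_rot"]).as_matrix()
print(st["clock"],st["eef_pos"].round(2),"tooly deg",np.degrees(np.arctan2(M[1,1],M[0,1])).round(2),"F",st["wrist_force"].round(1),"M",st["moment"].round(2),st["finger_gap"].round(1),np.abs(st["qd"]).max().round(3))
print("to collar in tool",(M.T@(np.array([517.2,-129,131.7])-st["eef_pos"])).round(2)); print(M[:,0].round(4))
E
python3 - <<'E'
from s import *
for n in("wrist","scene","side"):
    im=manip.camera(n);cv2.imwrite(f"pics/{n}3.png",im[...,::-1])
w=cv2.imread("pics/wrist3.png")[110:310,170:390];a=cv2.imread("pics/scene3.png")[120:220,200:310];b=cv2.imread("pics/side3.png")[180:280,245:355]
r=lambda x:cv2.resize(x,(330,300),interpolation=cv2.INTER_CUBIC)
cv2.imwrite("pics/c5.png",np.vstack([np.hstack([r(w),r(a)]),np.hstack([r(b),r(b)*0])]))
E
```

```text
Traceback (most recent call last):
  File "s.py", line 3, in <module>
    print(st["clock"],st["eef_pos"].round(2),"tooly deg",np.degrees(np.arctan2(M[1,1],M[0,1])).round(2),"F",st["wrist_force"].round(1),"M",st["moment"].round(2),st["finger_gap"].round(1),np.abs(st["qd"]).max().round(3))
                                                                                                                                                                 ^^^^^^^^^^^^^^^^^^^^^^
AttributeError: 'float' object has no attribute 'round'
```

```bash
sed -i 's/st\["finger_gap"\].round(1)/st["finger_gap"]/' s.py
python3 - <<'E'
from s import *
for n in("wrist","scene","side"):
    im=manip.camera(n);cv2.imwrite(f"pics/{n}3.png",im[...,::-1])
w=cv2.imread("pics/wrist3.png")[110:310,170:390];a=cv2.imread("pics/scene3.png")[120:220,200:310];b=cv2.imread("pics/side3.png")[180:280,245:355]
r=lambda x:cv2.resize(x,(330,300),interpolation=cv2.INTER_CUBIC)
cv2.imwrite("pics/c5.png",np.vstack([np.hstack([r(w),r(a)]),np.hstack([r(b),r(b)*0])]))
E
```

```text
6.875 [ 516.36 -128.27  200.19] tooly deg 163.01 F [-0.3  0.2 -1.4] M [ 0.16 -0.03 -0.01] 13.815027089078647 0.014
to collar in tool [68.49 -1.07 -0.47]
[-6.e-04  3.e-04 -1.e+00]
```

View pics/c5.png

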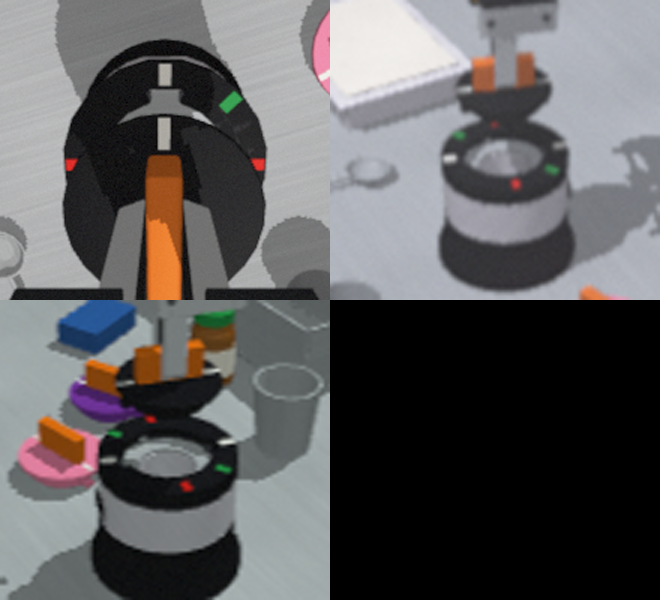

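Request:
step_arm(
  commands=[0.02,-0.001,-0.0005,0,0,0,0,0.02,0,0,0,0,0,0,0.01,0,0,0,0,0,0,0,0,0,0,0,0,0],
)

```text
clock: 7.52
eef_pos: [517.2, -129.3, 150.3]
eef_rot: [1.502, 1.57, 2.777]
wrist_force: [1.0, -0.3, -0.9]
finger_gap: 13.5
```

Request:
step_arm(
  commands=[0.003,0,0,0,0,0,0,0.003,0,0,0,0,0,0,0.002,0,0,0,0,0,0,0.002,0,0,0,0,0,0],
)

```text
clock: 8.02
eef_pos: [517.4, -129.7, 140.4]
eef_rot: [-1.75, 1.571, -0.476]
wrist_force: [-0.4, -0.2, -2.3]
finger_gap: 13.7
```

```bash
python3 s.py
```

```text
8.025 [ 517.4  -129.71  140.42] tooly deg 163.0 F [-0.4 -0.2 -2.3] M [ 0.07 -0.02 -0.03] 13.659711313856599 0.033
to collar in tool [8.72 0.4  0.62]
[ 1.e-04 -1.e-04 -1.e+00]
```

No contact at 6 mm deep. Continue gently.

Request:
step_arm(
  commands=[0.003,0,0.0004,0,0,0,0,0.002,0,0,0,0,0,0,0.002,0,0,0,0,0,0,0.001,0,0,0,0,0,0,0.001,0,0,0,0,0,0],
)

```text
clock: 8.65
eef_pos: [517.6, -129.3, 131.8]
eef_rot: [-1.567, 1.57, -0.293]
wrist_force: [-3.8, 1.3, 7.8]
finger_gap: 13.7
```

```bash
python3 s.py
```

```text
8.65 [ 517.58 -129.32  131.75] tooly deg 163.0 F [-3.8  1.3  7.8] M [ 0.29  0.74 -0.01] 13.72928936840109 0.005
to collar in tool [0.05 0.46 0.2 ]
[ 3.e-04 -1.e-04 -1.e+00]
```

Request:
step_arm(
  commands=[0.0006,0,0,0,0,0,0,0,0,0,0,0,0,0],
  squeeze=60,
)

```text
clock: 8.9
eef_pos: [517.6, -129.3, 131.7]
eef_rot: [-1.599, 1.57, -0.325]
wrist_force: [-3.9, 1.5, 7.3]
finger_gap: 13.2
```

```bash
python3 s.py
```

```text
8.9 [ 517.57 -129.32  131.74] tooly deg 163.0 F [-3.9  1.5  7.3] M [ 0.32  0.79 -0.02] 13.170551021133964 0.002
to collar in tool [0.04 0.45 0.2 ]
[ 6.e-04 -2.e-04 -1.e+00]
```

Request:
step_arm(
  commands=[0,0.0005,0,0,0,0,0,0.001,0,0,0,0,0,0,0.001,0,0,0,0,0,0],
)

```text
clock: 9.28
eef_pos: [517.7, -129.3, 131.6]
eef_rot: [-1.607, 1.568, -0.333]
wrist_force: [-10.8, 2.5, 31.9]
finger_gap: 13.9
```

```bash
python3 s.py
```

```text
9.275 [ 517.71 -129.35  131.55] tooly deg 163.01 F [-10.8   2.5  31.9] M [ 0.82  2.32 -0.09] 13.864021944075771 0.006
to collar in tool [-0.15  0.59  0.18]
[ 0.0028 -0.001  -1.    ]
```

Request:
step_arm(
  commands=[-0.0012,0,0,0,0,0,0,0,0,0,5,0,0,0,0,0,0,7,0,0,0,0,0,0,7,0,0,0,0,0,0,0,0,0,0],
)

```text
clock: 9.9
eef_pos: [517.1, -129.5, 131.7]
eef_rot: [-1.693, 1.569, -0.752]
wrist_force: [-7.9, -0.7, 15.6]
finger_gap: 13.4
```

```bash
python3 s.py
```

```text
9.9 [ 517.11 -129.48  131.69] tooly deg 143.9 F [-7.9 -0.7 15.6] M [0.07 1.62 0.09] 13.438432438970795 0.05
to collar in tool [-0.01  0.21  0.44]
[ 1.e-03 -9.e-04 -1.e+00]
```

Request:
step_arm(
  commands=[-0.0003,0,0,7,0,0,0,0,0,0,7,0,0,0,0,0,0,7,0,0,0,0,0,0,4.9,0,0,0,0,0,0,0,0,0,0],
)

```text
clock: 10.52
eef_pos: [516.9, -129.4, 131.7]
eef_rot: [-1.694, 1.57, -1.204]
wrist_force: [-8.4, 0.0, 13.8]
finger_gap: 14.0
```

Request:
step_arm(
  commands=[0,0,0,0,0,0,0,0,0,0,0,0,0,0],
)

```text
clock: 10.78
eef_pos: [516.9, -129.5, 131.7]
eef_rot: [-1.696, 1.57, -1.205]
wrist_force: [-8.3, -0.2, 13.9]
finger_gap: 13.9
```

Run:
```python
from s import *
for n in("wrist","scene","side"):
    im=manip.camera(n);cv2.imwrite(f"pics/{n}4.png",im[...,::-1])
w=cv2.imread("pics/wrist4.png")[110:310,170:390];a=cv2.imread("pics/scene4.png")[140:220,210:300];b=cv2.imread("pics/side4.png")[190:280,250:350]
r=lambda x:cv2.resize(x,(400,300),interpolation=cv2.INTER_CUBIC)
c=cv2.imread("pics/scene4.png")
cv2.imwrite("pics/c6.png",np.vstack([np.hstack([r(w),r(a)]),np.hstack([r(b),r(c)])]))
```

```text
10.775 [ 516.88 -129.46  131.69] tooly deg 118.11 F [-8.3 -0.2 13.9] M [-0.01  1.65  0.13] 13.930605188609473 0.001
to collar in tool [-0.01  0.25  0.49]
[ 3.e-04 -9.e-04 -1.e+00]
```

View pics/c6.png

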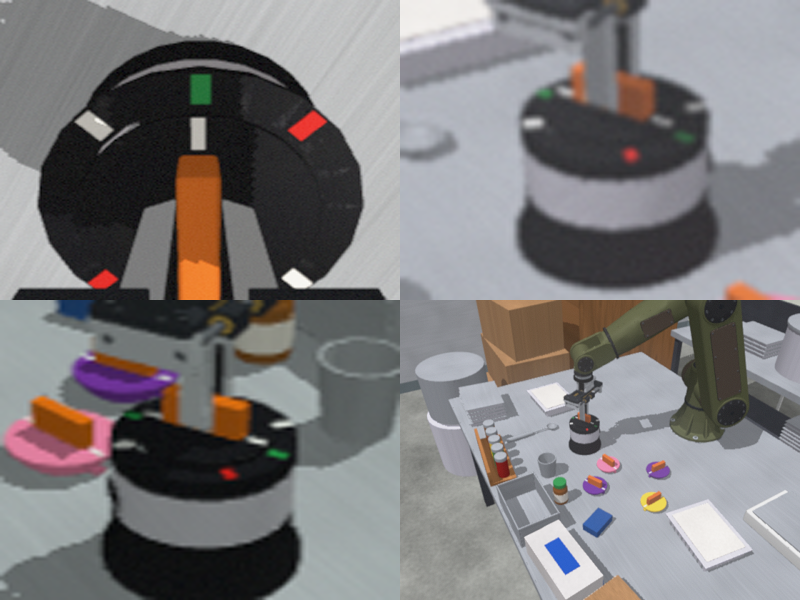

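```bash
python3 s.py; python3 -c "
from cell import manip;print(manip.sign_off())"
```

```text
10.925 [ 516.91 -129.46  131.7 ] tooly deg 118.11 F [-9.1  0.1 13.6] M [0.01 1.68 0.12] 13.53149630400107 0.002
to collar in tool [0.   0.27 0.47]
[ 4.e-04 -8.e-04 -1.e+00]
the job is handed in; nothing more can be done
None
```

The black lid is on the grinder, fully home and turned clockwise to the green marks. I handed the job in at 10.9 s with the lid still gripped.

- **Seating:** I set the lid down with the bar along the white marks. It met a firm stop with the TCP at z = 131.6 mm, against about 131.7 mm expected when fully home. The push peaked at 32 N and was then eased to about 14 N.
- **Turn:** The tool turned 44.9° clockwise and never went past the green marks. The spring's pull on the wrist read 0.12–0.13 N m, close to the 0.15 expected there.
- **Last picture:** The bar and its white stripe line up with the green mark, and the disc sits flush on the collar. The other things in view look undisturbed, though I did not measure their positions.
- **Off slightly:** About 9 N of sideways force stayed on the wrist while holding. The TCP was about 0.5 mm from the collar centre I had measured.

I could not read the switch ring directly, so the turn rests on the tool's angle and the picture.

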